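Unlock and open the slide cover of the long workholding fixture

ROBOT

A 6-joint arm with a two-finger parallel gripper is mounted at the origin on a cart in front of the work surface, level with it; the furniture and walls round the work are solid. World frame = base frame: x ahead of the robot, y to its left, z up, the work surface at z = 0. Lengths are in mm, angles in rad, forces in N, time in s.
With the tool pointing down it reaches from about 275 to 1000 mm from the base axis. Payload 8.4 kg.
Tool frame: the origin (TCP) lies midway between the tips of the shut fingers; the grasp point (between the pads) lies 19 mm behind it; z points along the fingers, y is the line along which they close (so a half turn about z gives the same grasp; the last joint's range is limited). The gripper opens to 85 mm and grips with 20 to 120 N. Pads are 22 mm wide; open, the fingers measure 114 mm over their backs; the gripper's body (76 mm by 85 mm) begins 54 mm behind the grasp point. The pads swing forward as they close: fully open they stand 13 mm farther back than shut.
Start: joints at [1.152, 0.353, 1.633, -0, 1.155, -0.002], TCP at [253.022, 571.496, 231.281] pointing down, gripper open.
Joint ranges: [-2.63, 2.63], [-0.92, 2.1], [0.06, 2.66], [-1.3, 4.44], [0, 2.69], [-3.02, 3.02]. Speed limits (rad/s): [2.22, 2.22, 2.79, 3.14, 3.14, 3.14].

INTERFACE

Orientations are given as [roll, pitch, yaw] about the fixed x, y, z axes, in that order (R = Rz(yaw) Ry(pitch) Rx(roll)).
In Python, from rig import r gives the robot as it stands.
- The arm moves only by the tool servo_tool, never from a script. Its argument "deltas" is a list of rows, each an object of numbers: "x", "y", "z": the shift along the world's x, y, z in mm; "rx", "ry", "rz": the turn, a rotation vector about the world's x, y, z in rad; "gripper": the gripper's target within -1 to 1 (fully open at 1, half-way at 0, shut at -1). A call has 1 to 10 rows; each row is the pose to reach, as a shift and turn from the pose commanded when the call began; what a row does not reach only later rows make up. A row lasts 1/10 s, in which the tool goes at most 50 mm and 8.59 degrees, less where a joint would pass 70% of its speed; a pose out of reach is approached as far as the arm can. A call with a gripper value outside its range is refused whole. The fingers move at their own pace and stop on an object; "newtons" is the grip in N (left out, the last holds). Time passes only in rows, so rows that repeat a pose let the fingers close. It gives the time, the measured TCP pose, the force, the opening and the grip force at its end, in the units of the state.
- r.sense(): the state, without advancing time (a new reading comes with each control period).
- r.grab_frame(name): name is "scene" or "side" or "wrist"; returns the picture (384x512x3 uint8, blue, green, red); there is no depth.
- r.camera_params(name): a dict with "mtx" (3x3 intrinsics, pixels), "eye" and "orientation" of the camera in the world. Camera axes: x right, y down, z forward; pixel columns grow to the right and rows downward; lengths in mm; the calibration is good to about 2 mm. A picture is of the moment at which its call begins: read the wrist's pose just before it. camera_params takes no time and is no camera call; for the wrist camera it gives the pose at the moment of the call.
- r.sign_off(): hands the job in; it is judged then, once.
Trained networks look in the newest picture that a camera, given by its name, has taken for a name from the list of things; names that differ only in an ending like _2 or _b are one class to them, and where a whole thing is asked for, a point or a joint stands for the part that bears it (a point fixed in the world has none). Each returns a list of dicts, best first, with "conf" (0 to 1); they miss things now and then, are a little off and sometimes report something else, mostly with a low value. They report only what shows in the picture. A call takes as long as a camera call.
- r.recognise(name, camera): "box" ([left, top, width, height] in pixels, round what is visible of it).
The state is a dict: "clock": time; "qpos": joint angles; "qvel": joint speeds; "joint_efforts": joint torques, N m; "eef_pos": TCP position; "tcp_rot": TCP orientation; "contact_force": force on the tool from outside, world axes, zero at the start; "wrist_torque": the same for the moment, N m; "opening": opening from 0.0 (shut) to 1.0 (fully open); "grasp_force": force on a finger pad.
Only numpy, scipy, OpenCV 4.12 (cv2) and the standard library are available. Lean on these libraries where they do the work, as an engineer would, in place of code of your own. Each camera call takes 0.05 s, during which the arm holds its last target. There are 200 camera calls.

TASK

Open the long one of the two covered fixtures so that the wheel hub in it can be reached: pull up the black spring plunger knob on its cover, slide the cover all the way open, and let the plunger drop back so that it locks the cover open. Leave the short fixture shut.

Things in the scene. Friction and masses are not known exactly. Their poses are not given: they have to be found in the camera images.
- long_knob (a point): Centre of the knob on the long fixture's cover; moves with it. Black upright cylinder, 28 mm diameter, 30 mm tall; down, its centre is 80 mm above the worktop, 29 mm above the cover's flat top. Fixture: grey bolted block 200 x 88 x 56 mm, knob mid-length while shut. y axis: the way the cover slides open, along the block towards its bare half with an empty slot; z up.
- long_cover (a joint): Slide of the long fixture's aluminium cover between its two dark rails, in m: 0 shut, 0.080 at the end stop (fully open). About 2 N slides it. The plunger's pin finds the open slot from 0.067 to the end stop; shut and locked, there is 2 to 3 mm of play.
- long_plunger (a joint): How far the long fixture's knob is pulled up, in m: 0 down (pin in hole or slot), stop at 0.016. The pin is clear of its hole from 0.008 up; let go in between, it rests on the deck. A spring pulls it down, 5 N at 0 to 8 N at 0.016. The knob rides on the cover: moving the held knob along slides the cover.
- short_knob (a point): Centre of the like knob (same size and height) on the short fixture, a block of the same kind, 150 x 68 x 56 mm. To be left alone. The fixtures stand either side of a milling machine's hand wheel (110 mm tall) on the front of the worktop; the machine's table and a second wheel, up to 245 mm tall, begin about 80 mm behind the left-hand knob: travel high and come straight down.

How it is judged (in metres and radians):
On the way, in this order (a step that is already met when the one before it is completed fails the run):
1. the long fixture's plunger is pulled up clear of its hole while its cover is still shut (value of joint long_plunger above 0.007 m and value of joint long_cover below 0.015 m), for 0.03 s.
2. the long fixture's cover is slid open (value of joint long_cover above 0.064 m), for 0.1 s.
At the end, for the whole second after the job is handed in: The long fixture's cover is open (at least 64 of its 80 mm), its plunger has dropped into the open slot (within 3 mm of fully down), and the short fixture's knob is within 10 mm of where it was (value of joint long_cover above 0.064 m and value of joint long_plunger below 0.003 m and distance of short_knob from where it was at the start of the episode below 0.01 m); the robot touches nothing.
It fails at once if the short fixture's knob is pulled or its cover slid (more than 10 mm) (distance of short_knob from where it was at the start of the episode above 0.01 m).
It also fails if it takes over 32 s, if anything falls off the work surface, if the arm or the gripper's body presses on something with over 40 N, if the wrist force passes 120 N, or if a joint passes its speed limit or range.

## Working session

There is one attempt and no reset: what is moved stays moved. The work goes in short steps, Python scripts to look and compute and a tool call to move; the robot and the scene stay as the last step left them, time stands still between calls to the robot, and variables do not carry over. Pictures are saved under pics/ and viewed, at most 10 in all, crops included, and the job is handed in when it is done.

Besides the shell and the picture viewer there is one more tool, called after "Request:" in YAML: its name, and indented under it one key for each argument. servo_tool: Moves the arm, as the interface text tells. Its arguments: {"type":"object","properties":{"deltas":{"type":"array","items":{"type":"object","properties":{"x":{"type":"number"},"y":{"type":"number"},"z":{"type":"number"},"rx":{"type":"number"},"ry":{"type":"number"},"rz":{"type":"number"},"gripper":{"type":"number"}}}},"newtons":{"type":"number"}},"required":["deltas"]}

```bash
mkdir -p pics
python3 - <<'E'
from rig import r
import cv2,numpy as np
s=r.sense();print(s['clock'],s['eef_pos'],s['tcp_rot'],s['opening'])
ims=[]
for c in("scene","side","wrist"):
    im=r.grab_frame(c);p=r.camera_params(c);print(c,p)
    cv2.imwrite(f"pics/{c}0.png",im)
    for n in("long_knob","short_knob","long_cover"):
        print(c,n,[(np.round(d['box']).tolist(),round(d['conf'],2)) for d in r.recognise(n,c)[:3]])
E
```

```text
0.0 [252.83259742 571.06087705 230.53819634] [-3.14017863e+00 -6.97093578e-06  2.72477938e+00] 0.9971455221764797
scene {'mtx': array([[439.59733723,   0.        , 251.45784704],
       [  0.        , 439.59733723, 191.36173775],
       [  0.        ,   0.        ,   1.        ]]), 'eye': array([  46.18290857, -769.38657413,  641.54165381]), 'orientation': array([-2.14203545,  0.00844019, -0.4902883 ])}
scene long_knob [([306.0, 234.0, 14.0, 20.0], 0.47)]
scene short_knob [([201.0, 137.0, 13.0, 9.0], 0.62)]
scene long_cover [([302.0, 235.0, 56.0, 49.0], 0.77)]
side {'mtx': array([[411.49341983,   0.        , 258.62644123],
       [  0.        , 411.49341983, 191.00418734],
       [  0.        ,   0.        ,   1.        ]]), 'eye': array([500.24572198, 807.85684555, 554.18582474]), 'orientation': array([-2.11983038,  0.0188535 ,  3.09356676])}
side long_knob [([249.0, 135.0, 12.0, 14.0], 0.56)]
side short_knob [([265.0, 269.0, 15.0, 18.0], 0.54)]
side long_cover [([245.0, 138.0, 23.0, 19.0], 0.8)]
wrist {'mtx': array([[315.11280878,   0.        , 263.60627941],
       [  0.        , 315.11280878, 192.20940128],
       [  0.        ,   0.        ,   1.        ]]), 'eye': array([184.6294493 , 599.97915626, 374.01153505]), 'orientation': array([2.84477547e+00, 1.17882480e-04, 1.15373742e+00])}
wrist long_knob []
wrist short_knob []
wrist long_cover []
```

View pics/scene0.png

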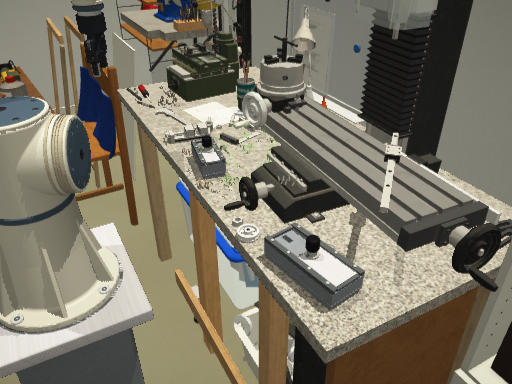

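View pics/side0.png

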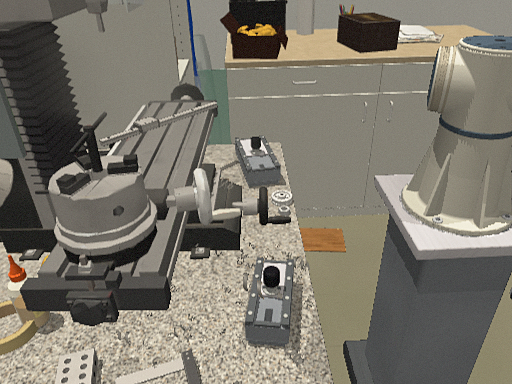

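View pics/wrist0.png

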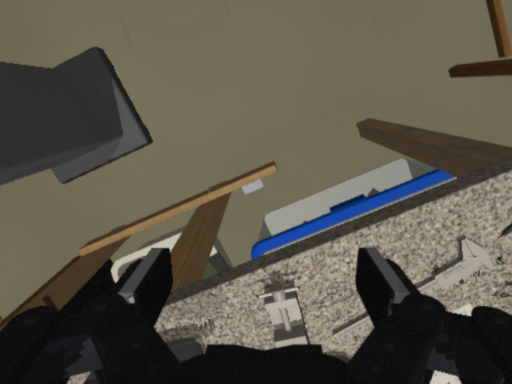

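The scene view shows one fixture near the camera (knob about (313,244)) and one far, at (208,142). In the side view their knobs are at (255,142) and (271,277). I'll triangulate and zoom in.

```bash
cat > h.py <<'E'
import cv2,numpy as np
from scipy.spatial.transform import Rotation as R
def ray(p,uv):
    d=R.from_euler('xyz',p['orientation']).as_matrix()@np.linalg.inv(p['mtx'])@np.array([*uv,1.]);return d/np.linalg.norm(d)
def plane(p,uv,z):
    d=ray(p,uv);e=np.array(p['eye']);return e+d*(z-e[2])/d[2]
def proj(p,X):
    c=R.from_euler('xyz',p['orientation']).as_matrix().T@(np.asarray(X)-p['eye']);u=p['mtx']@c;return u[:2]/u[2]
E
python3 - <<'E'
from h import *
from rig import r
a=r.camera_params('scene');b=r.camera_params('side')
for n,u,v in(("near",(313,244),(255.3,142.5)),("far",(207.5,142),(271.5,277.5))):
    print(n,plane(a,u,80),plane(b,v,80))
i=cv2.imread('pics/scene0.png');j=cv2.imread('pics/side0.png')
A=cv2.resize(i[215:315,255:375],(480,400),interpolation=2);B=cv2.resize(i[125:185,180:240],(300,300),interpolation=2)
C=cv2.resize(j[125:190,225:290],(300,300),interpolation=2);D=cv2.resize(j[250:350,230:310],(240,300),interpolation=2)
o=np.zeros((600,800,3),np.uint8);o[:300,:300]=B;o[:300,300:600]=C;o[300:,:240]=D;
o[300:,250:610]=cv2.resize(A,(360,300))
cv2.imwrite('pics/z.png',o)
E
```

```text
near [ 469.46717281 -226.1245521    80.        ] [ 468.82957563 -221.68910733   80.        ]
far [466.27532775 295.49517841  80.        ] [463.93650947 306.65529835  80.        ]
```

View pics/z.png

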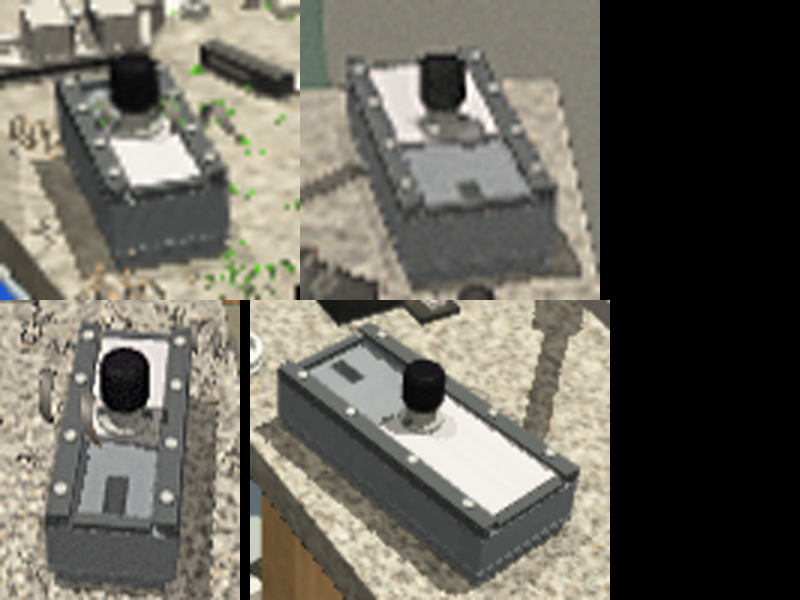

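The crops show both fixtures. The cover is the white plate, and the bare half has the slot. The near fixture's slot is at its left end (+y side), and the far fixture's bare half faces the side camera (+y).

Run:
```python
from h import *
from rig import r
a=r.camera_params('scene');b=r.camera_params('side')
for p,L in((a,[(265,236.7),(295,223.3),(364.3,271.7),(335,291.7)]),(b,[(258.3,257.3),(292.7,260),(290.7,324),(246,324)])):
    P=np.array([plane(p,u,56) for u in L])[:,:2];print(P.round(),np.linalg.norm(P-np.roll(P,-1,0),axis=1).round(),P.mean(0))
# far fixture in scene crop B (scale 5, origin 180,125)
L=[(180+u/5,125+v/5) for u,v in((58,85),(160,70),(228,180),(110,205))]
P=np.array([plane(a,u,56) for u in L])[:,:2];print(P.round(),np.linalg.norm(P-np.roll(P,-1,0),axis=1).round(),P.mean(0))
L=[(225+u*65/300,125+v*65/300) for u,v in((348,62),(485,50),(555,200),(405,215))]
L=[(225+(u-300)*65/300,125+v*65/300) for u,v in((348,62),(485,50),(555,200),(405,215))]
P=np.array([plane(b,u,56) for u in L])[:,:2];print(P.round(),np.linalg.norm(P-np.roll(P,-1,0),axis=1).round(),P.mean(0))
```

```text
[[ 412. -134.]
 [ 494. -125.]
 [ 526. -318.]
 [ 445. -333.]] [ 82. 196.  82. 202.] [ 469.25289895 -227.65691309]
[[482. 227.]
 [420. 239.]
 [441. 383.]
 [508. 379.]] [ 63. 146.  68. 154.] [462.86652098 307.04008112]
[[443. 364.]
 [504. 353.]
 [481. 208.]
 [413. 214.]] [ 63. 147.  68. 153.] [460.33508017 284.75297254]
[[ 524. -307.]
 [ 436. -318.]
 [ 410. -112.]
 [ 493. -102.]] [ 89. 208.  84. 208.] [ 466.1089835  -209.89734204]
```

The near fixture (y<0) measures about 200 x 85, so it is the long one. Its knob is near (469,-224) and it opens along about (-0.15,0.99). I'll travel there high.

Request:
servo_tool:
  deltas:
    - {"x": 10,"y": -40,"z": 20,"rz": -0.1}
    - {"x": 22,"y": -85,"z": 35,"rz": -0.2}
    - {"x": 34,"y": -130,"z": 40,"rz": -0.3}
    - {"x": 46,"y": -175,"z": 40,"rz": -0.4}
    - {"x": 58,"y": -222,"z": 40,"rz": -0.5}
    - {"x": 70,"y": -268,"z": 40,"rz": -0.6}
    - {"x": 82,"y": -314,"z": 40,"rz": -0.7}
    - {"x": 94,"y": -360,"z": 40,"rz": -0.8}
    - {"x": 106,"y": -406,"z": 40,"rz": -0.9}
    - {"x": 118,"y": -452,"z": 40,"rz": -1.0}

```text
invalid input
```

Request:
servo_tool:
  deltas:
    - {"x": 12,"y": -46}
    - {"x": 24,"y": -92}
    - {"x": 36,"y": -138}
    - {"x": 48,"y": -184}
    - {"x": 60,"y": -230}
    - {"x": 72,"y": -276}
    - {"x": 84,"y": -322}
    - {"x": 96,"y": -343,"z": -20}
    - {"x": 98,"y": -343,"z": -40}
    - {"x": 98,"y": -343,"z": -40}

```text
invalid input
```

```bash
cat > look.py <<'E'
import sys
from h import *
from rig import r
s=r.sense();print(s['clock'],s['eef_pos'].round(1),s['tcp_rot'].round(3),s['opening'],s['contact_force'].round(1))
z=float(sys.argv[2])
for c in("wrist","scene","side"):
    im=r.grab_frame(c);p=r.camera_params(c);cv2.imwrite(f"pics/{sys.argv[1]}_{c}.png",im)
    for d in r.recognise("long_knob",c)[:2]:
        x,y,w,h=d['box'];print(c,np.round(d['box'],1),round(d['conf'],2),plane(p,(x+w/2,y+h/2),z).round(1))
E
python3 look.py a 80
```

```text
0.6 [253.  571.5 231.3] [-3.142  0.     2.725] 1.0017142814425755 [ 0.1 -0.7 -0.1]
scene [304.5 234.3  17.3  21.6] 0.69 [ 467.8 -229.1   80. ]
side [250.2 136.6  10.5  13.7] 0.49 [ 468.7 -215.5   80. ]
```

View pics/a_wrist.png

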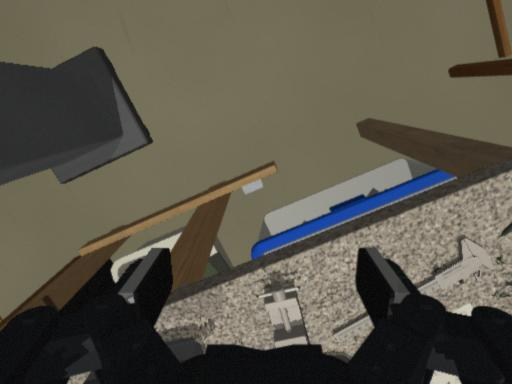

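The picture is unchanged because the moves were refused. I'll try rows with all fields given.

Request:
servo_tool:
  deltas:
    - {"x": 10,"y": -40,"z": 20,"rx": 0,"ry": 0,"rz": -0.1,"gripper": 1}
    - {"x": 22,"y": -85,"z": 35,"rx": 0,"ry": 0,"rz": -0.2,"gripper": 1}
    - {"x": 34,"y": -130,"z": 40,"rx": 0,"ry": 0,"rz": -0.3,"gripper": 1}
    - {"x": 46,"y": -175,"z": 40,"rx": 0,"ry": 0,"rz": -0.4,"gripper": 1}
    - {"x": 58,"y": -222,"z": 40,"rx": 0,"ry": 0,"rz": -0.5,"gripper": 1}
    - {"x": 70,"y": -268,"z": 40,"rx": 0,"ry": 0,"rz": -0.6,"gripper": 1}
    - {"x": 82,"y": -314,"z": 40,"rx": 0,"ry": 0,"rz": -0.7,"gripper": 1}
    - {"x": 94,"y": -360,"z": 40,"rx": 0,"ry": 0,"rz": -0.8,"gripper": 1}
    - {"x": 106,"y": -406,"z": 40,"rx": 0,"ry": 0,"rz": -0.9,"gripper": 1}
    - {"x": 118,"y": -452,"z": 40,"rx": 0,"ry": 0,"rz": -1.0,"gripper": 1}
  newtons: 60

```text
clock: 1.9
eef_pos: [371.1, 117.8, 271.7]
tcp_rot: [3.14, -0.0, 1.721]
contact_force: [1.8, -0.3, -0.3]
opening: 1.0
grasp_force: 0.0
```

Request:
servo_tool:
  deltas:
    - {"x": 12,"y": -46,"z": 0,"rx": 0,"ry": 0,"rz": 0,"gripper": 1}
    - {"x": 24,"y": -92,"z": 0,"rx": 0,"ry": 0,"rz": 0,"gripper": 1}
    - {"x": 36,"y": -138,"z": 0,"rx": 0,"ry": 0,"rz": 0,"gripper": 1}
    - {"x": 48,"y": -184,"z": 0,"rx": 0,"ry": 0,"rz": 0,"gripper": 1}
    - {"x": 60,"y": -230,"z": 0,"rx": 0,"ry": 0,"rz": 0,"gripper": 1}
    - {"x": 72,"y": -276,"z": 0,"rx": 0,"ry": 0,"rz": 0,"gripper": 1}
    - {"x": 84,"y": -318,"z": 0,"rx": 0,"ry": 0,"rz": 0,"gripper": 1}
    - {"x": 97,"y": -342,"z": -20,"rx": 0,"ry": 0,"rz": 0,"gripper": 1}
    - {"x": 97,"y": -342,"z": -40,"rx": 0,"ry": 0,"rz": 0,"gripper": 1}
    - {"x": 97,"y": -342,"z": -40,"rx": 0,"ry": 0,"rz": 0,"gripper": 1}

```text
clock: 2.9
eef_pos: [466.5, -222.6, 228.8]
tcp_rot: [-3.138, -0.003, 1.723]
contact_force: [-0.6, 0.1, -0.7]
opening: 0.997
grasp_force: 0.0
```

```bash
python3 look.py a 80
```

```text
2.9 [ 466.5 -222.6  228.8] [-3.138e+00 -3.000e-03  1.723e+00] 0.9974339154442128 [-0.6  0.1 -0.7]
wrist [254.4 162.3  27.7  36.3] 0.76 [ 471.4 -226.2   80. ]
scene [305.8 233.6  13.6  21. ] 0.51 [ 468.6 -226.    80. ]
side [249.1 136.8  14.   11. ] 0.43 [ 466.6 -222.8   80. ]
side [264.9 268.8  14.6  20.4] 0.43 [463.1 310.2  80. ]
```

View pics/a_wrist.png

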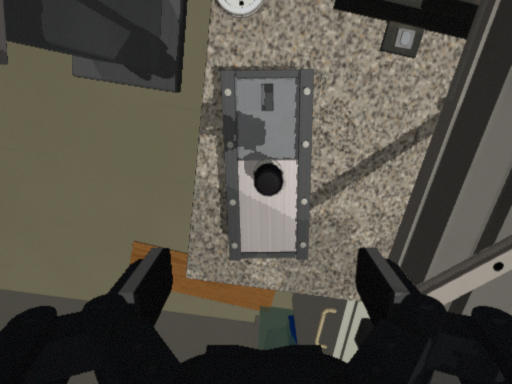

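The knob is at (268,180) and the slot at (267,97). The fixture's midline runs upright in the picture from (269,259) to (268,70).

Run:
```python
from h import *
from rig import r
p=r.camera_params('wrist')
A=plane(p,(268,70),56);B=plane(p,(269.2,259),56);d=A-B;print(A,B,(A+B)/2,d/np.linalg.norm(d))
for u,z in(((268,180),95),((268,178),95),((267,97),51)):print(plane(p,u,z))
```

```text
[ 457.66669103 -126.5957129    56.        ] [ 490.65133027 -324.11821621   56.        ] [ 474.15901065 -225.35696456   56.        ] [-0.16471101  0.98634187  0.        ]
[ 472.47158858 -222.80679264   95.        ]
[ 472.17184819 -220.93362803   95.        ]
[ 460.63814078 -150.92545435   51.        ]
```

Request:
servo_tool:
  deltas:
    - {"x": 5,"y": -2,"z": -35,"rx": 0,"ry": 0,"rz": 0,"gripper": 1}
    - {"x": 5,"y": -2,"z": -70,"rx": 0,"ry": 0,"rz": 0,"gripper": 1}
    - {"x": 5,"y": -2,"z": -105,"rx": 0,"ry": 0,"rz": 0,"gripper": 1}
    - {"x": 5,"y": -2,"z": -135,"rx": 0,"ry": 0,"rz": 0,"gripper": 1}
    - {"x": 5,"y": -2,"z": -155,"rx": 0,"ry": 0,"rz": 0,"gripper": 1}
    - {"x": 5,"y": -2,"z": -166,"rx": 0,"ry": 0,"rz": 0,"gripper": 1}
    - {"x": 5,"y": -2,"z": -166,"rx": 0,"ry": 0,"rz": 0,"gripper": 1}

```text
clock: 3.9
eef_pos: [472.7, -224.1, 64.7]
tcp_rot: [-3.14, -0.001, 1.725]
contact_force: [-0.1, 0.3, 0.1]
opening: 1.0
grasp_force: 0.0
```

```bash
python3 look.py b 80
python3 - <<'E'
import cv2,numpy as np
a=cv2.imread('pics/b_wrist.png')
b=cv2.resize(cv2.imread('pics/b_scene.png')[190:310,255:375],(288,288))
o=np.zeros((384,800,3),np.uint8);o[:,:512]=a;o[:288,512:]=b;cv2.imwrite('pics/b.png',o)
E
```

```text
3.9 [ 472.7 -224.1   64.7] [-3.140e+00 -1.000e-03  1.725e+00] 1.0002682945756638 [-0.1  0.3  0.1]
wrist [225.6 226.1  63.8  80.7] 0.69 [ 470.4 -226.9   80. ]
scene [306.9 232.2  15.   20.1] 0.75 [ 475. -223.   80.]
side [249.2 135.6  14.3  15.2] 0.69 [ 466.2 -216.9   80. ]
```

View pics/b.png

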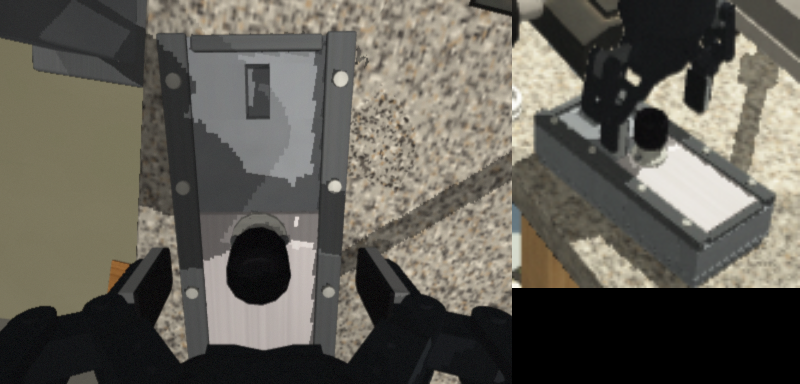

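The knob, at (258,265), stands between the pads, whose middle is near x = 263. It is about 2 mm off to the -x side. I'll correct that and close.

Request:
servo_tool:
  deltas:
    - {"x": -2,"y": -2,"z": -1,"rx": 0,"ry": 0,"rz": 0,"gripper": 1}
    - {"x": -2,"y": -2,"z": -1,"rx": 0,"ry": 0,"rz": 0,"gripper": -1}
    - {"x": -2,"y": -2,"z": -1,"rx": 0,"ry": 0,"rz": 0,"gripper": -1}
    - {"x": -2,"y": -2,"z": -1,"rx": 0,"ry": 0,"rz": 0,"gripper": -1}
    - {"x": -2,"y": -2,"z": -1,"rx": 0,"ry": 0,"rz": 0,"gripper": -1}
    - {"x": -2,"y": -2,"z": -1,"rx": 0,"ry": 0,"rz": 0,"gripper": -1}
    - {"x": -2,"y": -2,"z": -1,"rx": 0,"ry": 0,"rz": 0,"gripper": -1}
    - {"x": -2,"y": -2,"z": -1,"rx": 0,"ry": 0,"rz": 0,"gripper": -1}
    - {"x": -2,"y": -2,"z": -1,"rx": 0,"ry": 0,"rz": 0,"gripper": -1}
    - {"x": -2,"y": -2,"z": -1,"rx": 0,"ry": 0,"rz": 0,"gripper": -1}
  newtons: 60

```text
clock: 5.2
eef_pos: [470.7, -226.5, 64.5]
tcp_rot: [-3.141, -0.0, 1.725]
contact_force: [-1.5, -0.5, 5.9]
opening: 0.306
grasp_force: 58.6
```

Request:
servo_tool:
  deltas:
    - {"x": 0,"y": 0,"z": 4,"rx": 0,"ry": 0,"rz": 0,"gripper": -1}
    - {"x": 0,"y": 0,"z": 8,"rx": 0,"ry": 0,"rz": 0,"gripper": -1}
    - {"x": 0,"y": 0,"z": 12,"rx": 0,"ry": 0,"rz": 0,"gripper": -1}
    - {"x": 0,"y": 0,"z": 13,"rx": 0,"ry": 0,"rz": 0,"gripper": -1}
    - {"x": 0,"y": 0,"z": 13,"rx": 0,"ry": 0,"rz": 0,"gripper": -1}

```text
clock: 5.7
eef_pos: [470.7, -226.4, 77.2]
tcp_rot: [-3.141, -0.0, 1.725]
contact_force: [-0.8, -1.7, -7.6]
opening: 0.304
grasp_force: 59.4
```

Request:
servo_tool:
  deltas:
    - {"x": -1.6,"y": 10,"z": 0,"rx": 0,"ry": 0,"rz": 0,"gripper": -1}
    - {"x": -3.2,"y": 20,"z": 0,"rx": 0,"ry": 0,"rz": 0,"gripper": -1}
    - {"x": -4.9,"y": 30,"z": 0,"rx": 0,"ry": 0,"rz": 0,"gripper": -1}
    - {"x": -6.5,"y": 40,"z": 0,"rx": 0,"ry": 0,"rz": 0,"gripper": -1}
    - {"x": -8.1,"y": 50,"z": 0,"rx": 0,"ry": 0,"rz": 0,"gripper": -1}
    - {"x": -9.7,"y": 60,"z": 0,"rx": 0,"ry": 0,"rz": 0,"gripper": -1}
    - {"x": -11.0,"y": 68,"z": 0,"rx": 0,"ry": 0,"rz": 0,"gripper": -1}
    - {"x": -12.2,"y": 75,"z": 0,"rx": 0,"ry": 0,"rz": 0,"gripper": -1}
    - {"x": -12.2,"y": 75,"z": 0,"rx": 0,"ry": 0,"rz": 0,"gripper": -1}
    - {"x": -12.2,"y": 75,"z": 0,"rx": 0,"ry": 0,"rz": 0,"gripper": -1}

```text
clock: 6.7
eef_pos: [458.2, -150.9, 77.1]
tcp_rot: [-3.14, -0.001, 1.725]
contact_force: [-4.7, 0.8, -7.4]
opening: 0.304
grasp_force: 59.6
```

Request:
servo_tool:
  deltas:
    - {"x": 0,"y": 0,"z": -4,"rx": 0,"ry": 0,"rz": 0,"gripper": -1}
    - {"x": 0,"y": 0,"z": -8,"rx": 0,"ry": 0,"rz": 0,"gripper": -1}
    - {"x": 0,"y": 0,"z": -12,"rx": 0,"ry": 0,"rz": 0,"gripper": -1}
    - {"x": 0,"y": 0,"z": -12,"rx": 0,"ry": 0,"rz": 0,"gripper": -1}

```text
clock: 7.1
eef_pos: [458.3, -151.6, 64.9]
tcp_rot: [-3.14, -0.001, 1.724]
contact_force: [-5.8, 1.2, -6.3]
opening: 0.307
grasp_force: 59.9
```

The knob went down with the spring still pulling on it, so the pin is in the slot. I'll release and rise.

Request:
servo_tool:
  deltas:
    - {"x": 0,"y": 0,"z": 0,"rx": 0,"ry": 0,"rz": 0,"gripper": 1}
    - {"x": 0,"y": 0,"z": 0,"rx": 0,"ry": 0,"rz": 0,"gripper": 1}
    - {"x": 0,"y": 0,"z": 0,"rx": 0,"ry": 0,"rz": 0,"gripper": 1}
    - {"x": 0,"y": 0,"z": 0,"rx": 0,"ry": 0,"rz": 0,"gripper": 1}
    - {"x": 0,"y": 0,"z": 0,"rx": 0,"ry": 0,"rz": 0,"gripper": 1}
    - {"x": 0,"y": 0,"z": 0,"rx": 0,"ry": 0,"rz": 0,"gripper": 1}
    - {"x": 0,"y": 0,"z": 20,"rx": 0,"ry": 0,"rz": 0,"gripper": 1}
    - {"x": 0,"y": 0,"z": 60,"rx": 0,"ry": 0,"rz": 0,"gripper": 1}
    - {"x": 0,"y": 0,"z": 100,"rx": 0,"ry": 0,"rz": 0,"gripper": 1}
    - {"x": 0,"y": 0,"z": 140,"rx": 0,"ry": 0,"rz": 0,"gripper": 1}

```text
clock: 8.1
eef_pos: [458.5, -151.4, 206.8]
tcp_rot: [-3.141, -0.0, 1.725]
contact_force: [1.1, -0.7, -0.3]
opening: 0.998
grasp_force: 0.0
```

Request:
servo_tool:
  deltas:
    - {"x": 0,"y": -20,"z": 20,"rx": 0,"ry": 0,"rz": 0,"gripper": 1}
    - {"x": 0,"y": -20,"z": 20,"rx": 0,"ry": 0,"rz": 0,"gripper": 1}
    - {"x": 0,"y": -20,"z": 20,"rx": 0,"ry": 0,"rz": 0,"gripper": 1}

```text
clock: 8.4
eef_pos: [458.6, -171.5, 225.1]
tcp_rot: [3.141, -0.0, 1.724]
contact_force: [-0.3, 1.1, 0.4]
opening: 1.001
grasp_force: 0.0
```

```bash
python3 look.py c 80
python3 - <<'E'
import cv2,numpy as np
a=cv2.imread('pics/c_wrist.png')
b=cv2.resize(cv2.imread('pics/c_scene.png')[200:300,255:375],(288,240))
c=cv2.resize(cv2.imread('pics/c_side.png')[120:195,220:310],(288,240))
o=np.zeros((480,800,3),np.uint8);o[:384,:512]=a;o[:240,512:]=b;o[240:,512:]=c;cv2.imwrite('pics/c.png',o)
E
```

```text
8.4 [ 458.6 -171.5  225.1] [ 3.141 -0.     1.724] 1.000992402387727 [-0.3  1.1  0.4]
wrist [250.2 138.3  30.8  33.7] 0.74 [ 456.1 -150.2   80. ]
scene [280.  215.3  14.1  20.2] 0.69 [ 456.7 -149.5   80. ]
```

View pics/c.png

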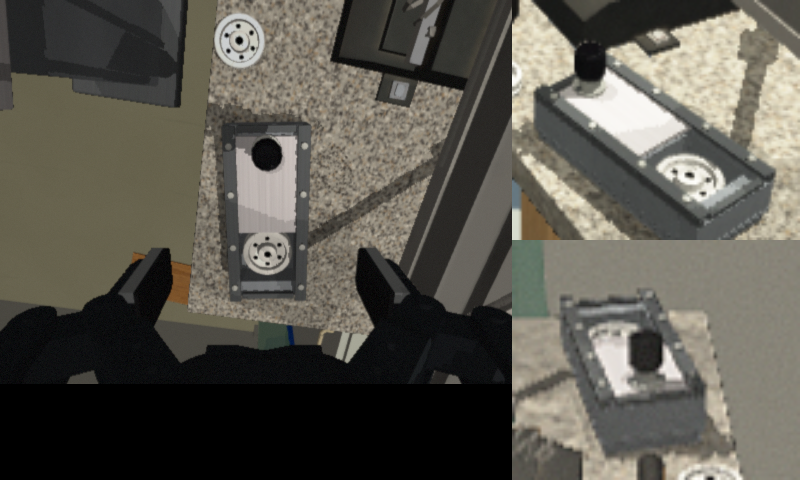

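The cover is open: the hub shows at (267,252) and the knob at (267,154). The wrist and scene views agree on the knob at z = 80, so the plunger is down, and it has moved about 76 mm. I'll hand in.

```bash
python3 -c "
from rig import r
print(r.sign_off())"
```

```text
the job is handed in; nothing more can be done
None
```

The long fixture's cover is slid open about 76 of its 80 mm with the hub exposed. The plunger appears to be down in the open slot. The short fixture was not touched, and the job was handed in at about 8.5 s; sign-off returned no verdict.

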